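# Pack up the turning bench

## Task

The turning demonstration is over, so pack up the bench by the lathe: drop every wood offcut into the scrap bin, and hang each lathe spanner by its eye on the rack, one to a peg and slid right down against the board (any peg will do). Leave the wax tin, the finished bowl and the sanding block where they stand.

Things in the scene. Friction and masses are not known exactly. Their poses are not given: they have to be found in the camera images.
- open_spanner: Flat steel spanner, broad open jaw 50 mm wide reaching x = -90 mm. Starts flat, eye roughly away from the robot. 10 mm thick, same on both faces, 0.25 kg. Origin on the underside, mid-shank, near the balance point; x along the shank to the eye, z up. Shank 22 mm wide, straight from x -45 to +50: grip it there. Eye: 44 mm square lug at x +75, 26 mm hole. May be absent (None).
- open_spanner_eye (a point): Centre of the hole of the open spanner's eye, at mid-thickness; axes as the spanner's.
- hook_spanner: Flat steel hook spanner, C-shaped hook 55 mm across on the +y side reaching x about -88 mm. Starts flat, eye roughly towards the robot. 10 mm thick, same on both faces, 0.25 kg. Origin on the underside, mid-shank, near the balance point; x along the shank to the eye, z up. Shank 22 mm wide, straight from x -45 to +50: grip it there. Eye: 44 mm square lug at x +75, 26 mm hole. May be absent (None).
- hook_spanner_eye (a point): Centre of the hole of the hook spanner's eye, at mid-thickness; axes as the spanner's.
- slim_spanner: Flat steel spanner, small askew jaw 36 mm wide reaching x about -86 mm. Starts flat, eye roughly away from the robot. 10 mm thick, same on both faces, 0.25 kg. Origin on the underside, mid-shank, near the balance point; x along the shank to the eye, z up. Shank 22 mm wide, straight from x -45 to +50: grip it there. Eye: 44 mm square lug at x +75, 26 mm hole. May be absent (None).
- slim_spanner_eye (a point): Centre of the hole of the slim spanner's eye, at mid-thickness; axes as the spanner's.
- offcut_0: Wood offcut: square-section spindle end 66 x 38 x 38 mm, pale wood; about 60 g. Origin in the middle of the underside (as it lies at the start, z up), x along its length, y across. Grip it across its width y. May be absent (None).
- offcut_1: Wood offcut: block 48 x 42 x 42 mm with a round stub 28 mm thick and 26 mm long on its +x end, 72 mm long over all (x from -36 to +36 mm), mid-brown wood; about 60 g. Origin in the middle of the underside (as it lies at the start, z up), x along its length, y across. Grip it across its width y. May be absent (None).
- offcut_2: Wood offcut: roughed octagonal spindle end 70 mm long, 36 mm across the flats, pale wood; about 60 g. Origin in the middle of the underside (as it lies at the start, z up), x along its length, y across. Grip it across its width y. May be absent (None).
- offcut_3: Wood offcut: stepped piece, foot 64 x 40 x 18 mm, 35 mm high over x = -32 to +8 mm, dark wood; about 60 g. Origin in the middle of the underside (as it lies at the start, z up), x along its length, y across. Grip it across its width y. May be absent (None).
- offcut_4: Wood offcut: flat strip end 70 x 36 x 26 mm, mid-brown wood; about 60 g. Origin in the middle of the underside (as it lies at the start, z up), x along its length, y across. Grip it across its width y. May be absent (None).
- rack: Plywood spanner rack fixed on the table, 200 mm deep, 270 wide, 165 high. Origin under it at table level. Its board faces its -x side, roughly to the robot's right; it slopes at 35 degrees from horizontal, from a lower edge 25 mm above the table, is 235 mm long up the slope and has three pegs in a row 40 mm below its upper edge, 85 mm apart.
- peg_0 (a point): Nearest peg of the rack (from the robot): where its axis meets the board's face. z runs out along the peg (square to the board, 35 degrees from vertical, leaning to the robot's right), x up the slope, y along the row towards the robot. Peg 12 mm thick, 45 mm long, round-ended.
- peg_1 (a point): Middle peg of the rack (from the robot): where its axis meets the board's face. z runs out along the peg (square to the board, 35 degrees from vertical, leaning to the robot's right), x up the slope, y along the row towards the robot. Peg 12 mm thick, 45 mm long, round-ended.
- peg_2 (a point): Farthest peg of the rack (from the robot): where its axis meets the board's face. z runs out along the peg (square to the board, 35 degrees from vertical, leaning to the robot's right), x up the slope, y along the row towards the robot. Peg 12 mm thick, 45 mm long, round-ended.
- bin: Black plastic scrap bin, open on top, 170 x 170 mm outside, 100 mm high, walls and floor 5 mm, fixed. Origin at the centre of its underside, z up.
- wax_tin: Round tin of wax, 56 mm across, 32 mm high; stays where it is. Origin at the centre of its underside.
- bowl: Finished turned wooden bowl, 90 mm across, 45 mm high; stays where it is. Origin at the centre of its underside.
- sanding_block: Cork sanding block with yellow abrasive under it, 60 x 90 x 25 mm; stays where it is. Origin at the centre of its underside.
Not all that is in view belongs to the job. Leave any green look-alike of the offcut_3 alone.

How it is judged:
By the outcome, as a careful person would: the job done as asked, in the order asked, and still so for the second after the job is handed in, with the robot touching nothing.
Of open_spanner, hook_spanner, slim_spanner only 2 to 3 are there at a start; the rules pass over those that are not, and their reading is None.
Of offcut_0, offcut_1, offcut_2, offcut_3, offcut_4 only 4 to 5 are there at a start; the rules pass over those that are not, and their reading is None.
At some moment in a run one of offcut_0, offcut_1, offcut_2, offcut_3, offcut_4 may be knocked a few centimetres aside while the robot is not near it.
Once in a run the grip may slacken for a moment while it holds something.
It also fails if it takes over 210 s, if anything falls off the work surface, if the arm or the gripper's body presses on something with over 40 N, if the wrist force passes 120 N, or if a joint passes its speed limit or range.

## Robot

A 6-joint arm with a two-finger parallel gripper is mounted at the origin on the work surface. World frame = base frame: x ahead of the robot, y to its left, z up, the work surface at z = 0. Lengths are in m, angles in rad, forces in N, time in s.
With the tool pointing down it reaches from about 0.3 to 0.85 m from the base axis. Payload 5.4 kg.
Tool frame: the origin (TCP) lies between the finger pads; the fingertips stand 17 mm ahead of it and the grasp point (between the pads) lies 2 mm behind it; z points along the fingers, y is the line along which they close (so a half turn about z gives the same grasp; the last joint's range is limited). The gripper opens to 85 mm and grips with 20 to 120 N. Pads are 22 mm wide; open, the fingers measure 114 mm over their backs; the gripper's body (76 mm by 85 mm) begins 54 mm behind the grasp point. The pads swing forward as they close: fully open they stand 13 mm farther back than shut.
Start: joints at [1.068, 0.158, 1.597, -0, 1.386, -0.21], TCP at [0.166, 0.551, 0.248] pointing down, gripper open.
Joint ranges: [-2.91, 2.91], [-0.94, 2.29], [0.18, 2.7], [-1.29, 4.43], [0.17, 2.64], [-3, 3]. Speed limits (rad/s): [2.57, 2.57, 3.14, 3.14, 3.14, 3.14].

## Interface

Orientations are given as a rotation vector (axis times angle).
In Python, from bench import robot gives the robot as it stands.
- The arm moves only by the tool step_arm, never from a script. Its argument "series" is a list of rows, each a list of 4 numbers: the shift along the tool's x, y, z in mm, then the turn about the tool's z in degrees. In form: [[dx, dy, dz, turn], ...]. A call has 1 to 20 rows; each row shifts and turns the commanded pose from where the row before left it, along the tool's axes as they then stand; what a row does not reach is not made up. A row lasts 1/10 s, in which the tool goes at most 50 mm and 8.59 degrees, less where a joint would pass 70% of its speed; a pose out of reach is approached as far as the arm can. A call is refused whole if a number of a shift passes 50 or a number of a turn 8.59, either way. A call with a gripper value outside its range is refused whole. "jaw" is the closure, from -1 (fully open) to 1 (shut), set as the call begins (left out, the last holds). The fingers move at their own pace and stop on an object; "force" is the grip in N (left out, the last holds). Time passes only in rows, so rows that do not move let the fingers close. It gives the time, the measured TCP pose, the force, the opening and the grip force at its end, in the units of the state.
- robot.get_obs(): the state, without advancing time (a new reading comes with each control period).
- robot.camera(name): name is "scene" or "top" or "wrist"; returns the picture (420x560x3 uint8, red, green, blue); there is no depth.
- robot.get_calibration(name): a dict with "K" (3x3 intrinsics, pixels), "dist" ([k1, k2, p1, p2, k3] as OpenCV has them; the pictures are not rectified), "pose" (4x4, takes a point from camera to world coordinates); the wrist camera has in their place "T_tool_cam" (4x4, takes a point from camera to tool coordinates, whose origin is the TCP and whose axes are the flange's). Camera axes: x right, y down, z forward; pixel columns grow to the right and rows downward; lengths in m; the calibration is good to about 2 mm. A picture is of the moment at which its call begins: read the wrist's pose just before it. get_calibration takes no time and is no camera call.
- robot.hand_in(): hands the job in; it is judged then, once.
Trained networks look in the newest picture that a camera, given by its name, has taken for a name from the list of things; names that differ only in an ending like _2 or _b are one class to them, and where a whole thing is asked for, a point or a joint stands for the part that bears it (a point fixed in the world has none). Each returns a list of dicts, best first, with "score" (0 to 1); they miss things now and then, are a little off and sometimes report something else, mostly with a low value. They report only what shows in the picture. A call takes as long as a camera call. They do not tell look-alikes from the thing itself.
- robot.trace(camera, name): "region" (420x560 bool, what is visible of it).
- robot.place_of(camera, name): "xyz" ([x, y, z] in m, in the coordinates of the camera as it stood for that picture, good to about 4 mm: a listed point, or the origin of a listed thing).
The state is a dict: "time": time; "joint_pos": joint angles; "qd": joint speeds; "effort": joint torques, N m; "ee_pos": TCP position; "eef_rot": TCP orientation; "contact_force": force on the tool from outside, world axes, zero at the start; "wrist_torque": the same for the moment, N m; "grip_width": finger opening in m; "grasp_force": force on a finger pad.
Only numpy, scipy, OpenCV 4.12 (cv2) and the standard library are available. Lean on these libraries where they do the work, as an engineer would, in place of code of your own. Each camera call takes 0.05 s, during which the arm holds its last target. There are 200 camera calls.

## Working session

There is one attempt and no reset: what is moved stays moved. The work goes in short steps, Python scripts to look and compute and a tool call to move; the robot and the scene stay as the last step left them, time stands still between calls to the robot, and variables do not carry over. Pictures are saved under pics/ and viewed, at most 14 in all, crops included, and the job is handed in when it is done.

Besides the shell and the picture viewer there is one more tool, called in YAML: its name, and indented under it one key for each argument. step_arm: Moves the arm, as the interface text tells. Its arguments: {"type":"object","properties":{"series":{"type":"array","items":{"type":"array","items":{"type":"number"}}},"jaw":{"type":"number"},"force":{"type":"number"}},"required":["series"]}

```bash
ls; mkdir -p pics
cat > h.py <<'E'
import numpy as np, cv2
from scipy.spatial.transform import Rotation as R
from bench import robot
OBJ=["open_spanner","hook_spanner","slim_spanner","offcut_0","offcut_1","offcut_2","offcut_3","offcut_4","rack","bin","wax_tin","bowl","sanding_block","peg_0","peg_1","peg_2","open_spanner_eye","hook_spanner_eye","slim_spanner_eye"]
def pose():
    o=robot.get_obs(); T=np.eye(4); T[:3,3]=o["ee_pos"]; T[:3,:3]=R.from_rotvec(o["eef_rot"]).as_matrix(); return T
def snap(cam):
    T=pose(); im=robot.camera(cam); c=robot.get_calibration(cam)
    C=T@np.array(c["T_tool_cam"]) if cam=="wrist" else np.array(c["pose"])
    return im,np.array(c["K"]),np.array(c["dist"]),C
def save(im,n): cv2.imwrite("pics/"+n,im[:,:,::-1])
def place(cam,C,name):
    return [(round(d["score"],2),(C@np.r_[d["xyz"],1])[:3].round(4)) for d in robot.place_of(cam,name)]
def ray(px,K,D,C,z):
    u=cv2.undistortPoints(np.array(px,float).reshape(-1,1,2),K,D).reshape(-1,2)
    d=np.c_[u,np.ones(len(u))]@C[:3,:3].T; o=C[:3,3]
    return o+d*((z-o[2])/d[:,2])[:,None]
E
python3 - <<'E'
from h import *
for cam in ["top","scene"]:
    im,K,D,C=snap(cam); save(im,cam+"0.png"); print(cam,C.round(3).tolist(),K.round(0).tolist())
    for n in OBJ: print(n,[(s,p.tolist()) for s,p in place(cam,C,n)][:3])
print(pose().round(3), robot.get_obs()["time"])
E
```

```text
pics
top [[0.011, -0.982, 0.189, 0.356], [-1.0, -0.013, -0.012, -0.02], [0.014, -0.189, -0.982, 1.237], [0.0, 0.0, 0.0, 1.0]] [[380.0, 0.0, 286.0], [0.0, 380.0, 212.0], [0.0, 0.0, 1.0]]
open_spanner [(0.75, [0.4673, -0.0884, -0.0032]), (0.61, [0.4902, -0.1747, -0.0002])]
hook_spanner [(0.84, [0.4882, -0.1749, -0.0007])]
slim_spanner []
offcut_0 [(0.78, [0.6663, -0.2379, -0.0026]), (0.73, [0.4242, 0.3996, 0.1425]), (0.66, [0.6637, 0.0349, -0.0007])]
offcut_1 [(0.78, [0.6663, -0.2379, -0.0026]), (0.73, [0.4242, 0.3996, 0.1425]), (0.66, [0.6637, 0.0349, -0.0007])]
offcut_2 [(0.78, [0.6663, -0.2379, -0.0026]), (0.73, [0.4242, 0.3996, 0.1425]), (0.66, [0.6637, 0.0349, -0.0007])]
offcut_3 [(0.78, [0.6663, -0.2379, -0.0026]), (0.73, [0.4242, 0.3996, 0.1425]), (0.66, [0.6637, 0.0349, -0.0007])]
offcut_4 [(0.78, [0.6663, -0.2379, -0.0026]), (0.73, [0.4242, 0.3996, 0.1425]), (0.66, [0.6637, 0.0349, -0.0007])]
rack [(0.84, [0.509, 0.3285, -0.0014])]
bin [(0.72, [0.4838, -0.4639, -0.0016])]
wax_tin [(0.76, [0.7514, -0.1768, -0.0034])]
bowl [(0.82, [0.7706, -0.0016, -0.001]), (0.56, [0.7519, -0.1
[... 1703 characters left out ...]
8, [0.7709, -0.0064, 0.0004])]
sanding_block []
peg_0 [(0.87, [0.4257, 0.3965, 0.1388]), (0.76, [0.5959, 0.4038, 0.1365]), (0.62, [0.5108, 0.3972, 0.1377])]
peg_1 [(0.87, [0.4257, 0.3965, 0.1388]), (0.76, [0.5959, 0.4038, 0.1365]), (0.62, [0.5108, 0.3972, 0.1377])]
peg_2 [(0.87, [0.4257, 0.3965, 0.1388]), (0.76, [0.5959, 0.4038, 0.1365]), (0.62, [0.5108, 0.3972, 0.1377])]
open_spanner_eye [(0.69, [0.5349, -0.0978, 0.0102])]
hook_spanner_eye [(0.93, [0.4171, -0.1891, 0.0079]), (0.35, [0.5375, -0.0984, 0.0072]), (0.28, [0.6661, -0.2433, -0.0006])]
slim_spanner_eye []
[[-0.957  0.289  0.     0.166]
 [ 0.289  0.957 -0.     0.55 ]
 [-0.    -0.    -1.     0.248]
 [ 0.     0.     0.     1.   ]] 2.0
```

View pics/top0.png

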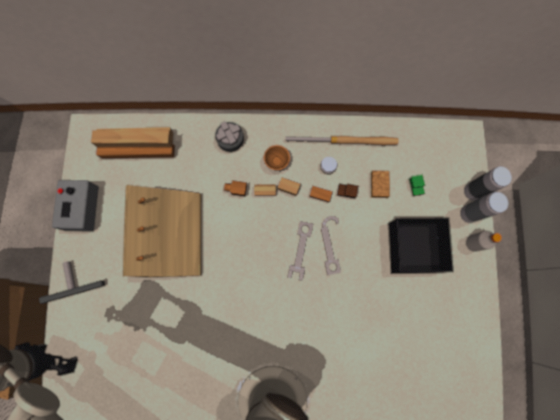

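View pics/scene0.png

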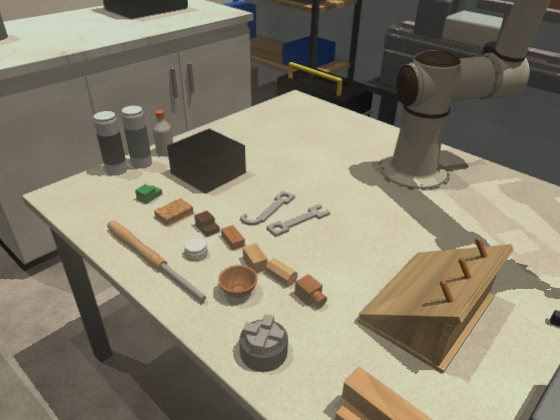

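Run:
```python
from h import *
for cam in ["top","scene"]:
    im,K,D,C=snap(cam)
    n="offcut_0"
    print(cam,[(s,p.tolist()) for s,p in place(cam,C,n)])
    P=lambda X: cv2.projectPoints(np.array([X]),*(lambda M:(cv2.Rodrigues(M[:3,:3])[0],M[:3,3]))(np.linalg.inv(C)),K,D)[0].ravel().round(0)
    for s,p in place(cam,C,n): print(p,P(p))
    for d in robot.trace(cam,n):
        m=d["region"]; ys,xs=np.nonzero(m); print(round(d["score"],2),xs.mean().round(),ys.mean().round(),len(xs), im[m].mean(0).round(), cv2.minAreaRect(np.c_[xs,ys].astype(np.float32)))
```

```text
top [(0.74, [0.6629, 0.036, -0.0003]), (0.73, [0.6916, -0.4787, -0.0018]), (0.7, [0.6694, -0.2378, -0.0006]), (0.68, [0.6749, -0.0448, 0.0029]), (0.62, [0.6719, 0.1359, 0.0]), (0.55, [0.6546, -0.1487, -0.0045])]
[ 6.629e-01  3.600e-02 -3.000e-04] [265. 192.]
[ 0.6916 -0.4787 -0.0018] [415. 186.]
[ 6.694e-01 -2.378e-01 -6.000e-04] [346. 191.]
[ 0.6749 -0.0448  0.0029] [289. 189.]
[0.6719 0.1359 0.    ] [235. 189.]
[ 0.6546 -0.1487 -0.0045] [320. 196.]
0.84 236.0 188.0 289 [131.  86.  53.] ((235.0, 189.0), (16.0, 22.0), 90.0)
0.8 417.0 184.0 285 [ 54. 113.  61.] ((417.2977294921875, 184.6235809326172), (21.13679313659668, 14.540915489196777), 77.00537872314453)
0.7 320.0 194.0 237 [143.  91.  54.] ((320.0162353515625, 193.6973114013672), (20.58601188659668, 11.763435363769531), 17.102725982666016)
0.65 288.0 186.0 286 [153. 118.  82.] ((287.9704284667969, 186.07101440429688), (21.53846549987793, 14.461539268493652), 22.619861602783203)
0.63 348.0 190.0 292 [86. 61. 46.] ((347.4360046386719, 189.85202026367188), (20.84015464782715, 14.758050918579102), 10.30484676361084)
0.49 264.0 189.
[... 607 characters left out ...]
5874023), 60.945396423339844)
0.77 309.0 291.0 722 [127.  97.  70.] ((310.5442810058594, 291.6637268066406), (36.123680114746094, 25.869823455810547), 41.18592834472656)
0.75 206.0 223.0 428 [92. 76. 60.] ((205.6000213623047, 223.70001220703125), (25.93838882446289, 19.230182647705078), 63.43495178222656)
0.71 232.0 238.0 397 [137. 102.  73.] ((232.55001831054688, 237.84999084472656), (27.27650260925293, 16.48868751525879), 52.12501525878906)
0.59 254.0 258.0 480 [150. 119.  86.] ((253.50001525878906, 258.0), (30.405588150024414, 19.091880798339844), 45.0)
0.57 280.0 272.0 509 [151. 123.  88.] ((280.6462097167969, 271.7725524902344), (33.52696990966797, 16.3428955078125), 32.735225677490234)
```

The five offcuts lie in a row in the top view: offcut_1 (235,188), offcut_2 (265,190), offcut_0 (289,187), offcut_4 (320,194) and the dark offcut_3 (347,190). The green look-alike at (417,185) stays put. Only the open spanner (301,250) and the hook spanner (330,245) are present. The bin is at (420,245), and the rack with its pegs is at left.

I'll do the offcuts first and look from the wrist on the way.

step_arm:
  series:
    - [-38, -28, -7, 0]
    - [-38, -28, -7, 0]
    - [-38, -28, -7, 0]
    - [-38, -28, -7, 0]
    - [-38, -28, -7, 0]
    - [-38, -28, -7, 0]
    - [-38, -28, -7, 0]
    - [-38, -28, -7, 0]
    - [-38, -28, -7, 0]
    - [-38, -28, -7, 0]
    - [-38, -28, -7, 0]
    - [-38, -28, -7, 0]
    - [-38, -28, -7, 0]
    - [-38, -28, -7, 0]
    - [-38, -28, -7, 0]
    - [-38, -28, -7, 0]
    - [0, 0, 0, 8]
    - [0, 0, 0, 8]
    - [0, 0, 0, 8]
    - [0, 0, 0, 8]
  jaw: -0.4

```text
time: 4.4
ee_pos: [0.6189, -0.0541, 0.3601]
eef_rot: [-1.306, -2.857, -0.0]
contact_force: [-0.8, -0.0, -1.0]
grip_width: 0.0599
grasp_force: 0.0
```

step_arm:
  series:
    - [0, 0, 0, 8]
    - [0, 0, 0, 8]
    - [0, 0, 0, 8]
    - [0, 0, 0, 8]
    - [0, 0, 0, 8]
    - [0, 0, 0, 1]
    - [0, 0, 0, 0]
    - [0, 0, 0, 0]

```text
time: 5.2
ee_pos: [0.6188, -0.0539, 0.3603]
eef_rot: [-2.215, -2.228, 0.0]
contact_force: [-0.3, 0.2, -0.6]
grip_width: 0.0603
grasp_force: 0.0
```

```bash
cat >> h.py <<'E'
def proj(X,K,D,C):
    M=np.linalg.inv(C); return cv2.projectPoints(np.array(X,float).reshape(-1,1,3),cv2.Rodrigues(M[:3,:3])[0],M[:3,3],K,D)[0].reshape(-1,2)
def look(name,regs=True):
    """wrist view: positions + long-axis yaw (deg, of region projected at z)"""
    im,K,D,C=snap("wrist")
    for s,p in place("wrist",C,name): print("  pos",s,p)
    if regs:
        for d in robot.trace("wrist",name):
            c=cv2.findContours(d["region"].astype(np.uint8),0,2)[0]; c=max(c,key=len).reshape(-1,2)
            W=ray(c,K,D,C,0.03)[:,:2]; r=cv2.minAreaRect((W*1000).astype(np.float32))
            b=cv2.boxPoints(r); e=[b[1]-b[0],b[2]-b[1]]; e=max(e,key=np.linalg.norm); 
            print("  reg",round(d["score"],2),"px",c.mean(0).round(),"world@30mm",np.round(r[0]),np.round(r[1]),"yaw",round(np.degrees(np.arctan2(e[1],e[0]))%180,1),"rgb",im[d["region"]].mean(0).round())
    return im,K,D,C
def go(x,y,z,yaw):
    """yaw: world angle (deg) of tool y, mod 180. prints turn first, then shift in turned tool axes (mm)"""
    T=pose(); c=np.degrees(np.arctan2(T[1,1],T[0,1])); t=(c-yaw+90)%180-90
    a=np.radians(c-t); Ry=np.array([np.cos(a),np.sin(a),0]); Rz=np.array([0,0,-1.]); Rx=np.cross(Ry,Rz)
    d=(np.array([x,y,z])-T[:3,3])*1000
    print("turn %.1f then shift x %.0f y %.0f z %.0f"%(t,d@Rx,d@Ry,d@Rz),"| unturned",np.round(T[:3,:3].T@d),"at",T[:3,3].round(4),"yaw",round(c,1),"q6",round(robot.get_obs()["joint_pos"][5],2))
E
python3 - <<'E'
from h import *
im,K,D,C=look("offcut_0"); save(im,"w1.png"); print(pose().round(3),C[:3,3], robot.get_obs()["time"],robot.get_obs()["grip_width"])
E
```

```text
pos 0.98 [ 0.6721  0.137  -0.0014]
  pos 0.92 [ 0.6589 -0.1456 -0.0027]
  pos 0.88 [ 6.808e-01 -3.940e-02  3.000e-04]
  pos 0.7 [6.682e-01 3.610e-02 6.000e-04]
  pos 0.7 [ 6.646e-01 -2.391e-01 -4.000e-04]
  reg 0.94 px [315. 100.] world@30mm [667.  36.] [37. 73.] yaw 91.1 rgb [131.  99.  58.]
  reg 0.91 px [321. 159.] world@30mm [680. -43.] [68. 43.] yaw 70.8 rgb [133.  96.  55.]
  reg 0.56 px [319.  27.] world@30mm [671. 126.] [62. 45.] yaw 83.5 rgb [109.  63.  28.]
  reg 0.56 px [304. 229.] world@30mm [ 658. -143.] [76. 41.] yaw 76.0 rgb [67. 39. 18.]
[[-0.005  1.     0.     0.619]
 [ 1.     0.005 -0.    -0.054]
 [-0.     0.    -1.     0.36 ]
 [ 0.     0.     0.     1.   ]] [0.6190479  0.01888107 0.48596652] 5.35 0.060050586032777534
```

View pics/w1.png

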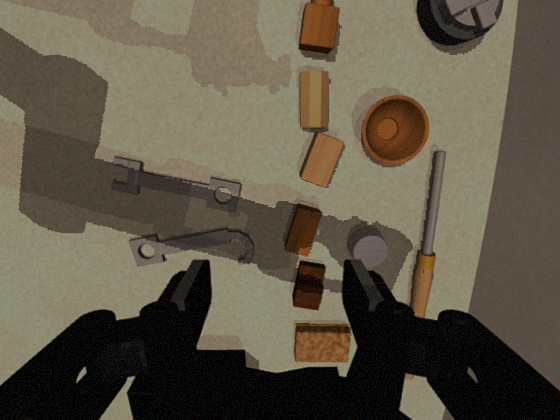

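Run:
```python
from h import *
go(.680,-.042,.10,-19)
```

```text
turn 19.3 then shift x 31 y 54 z 260 | unturned [ 12.  61. 260.] at [ 0.6188 -0.0539  0.3603] yaw 0.3 q6 -0.29
```

Wrist view: offcut_1 (320,25), offcut_2 (314,100), offcut_0 (322,159, rotated, near the bowl), offcut_4 (303,230), offcut_3 (308,285, dark brown rather than green), sanding block (322,342). I'll start with offcut_0.

step_arm:
  series:
    - [15, 27, 0, 6.4]
    - [16, 27, 0, 6.4]
    - [0, 0, 0, 6.5]
    - [0, 0, 45, 0]
    - [0, 0, 45, 0]
    - [0, 0, 45, 0]
    - [0, 0, 45, 0]
    - [0, 0, 45, 0]
    - [0, 0, 45, 0]
    - [0, 0, 30, 0]
    - [0, 0, 20, 0]
    - [0, 0, 16, 0]
    - [0, 0, 0, 0]
  jaw: -0.4
  force: 50

```text
time: 6.65
ee_pos: [0.6766, -0.0268, 0.0261]
eef_rot: [2.556, 1.821, 0.005]
contact_force: [-0.8, 0.5, -0.2]
grip_width: 0.0599
grasp_force: 0.1
```

step_arm:
  series:
    - [0, 0, 0, 0]
    - [0, 0, 0, 0]
    - [0, 0, 0, 0]
    - [0, 0, 0, 0]
    - [0, 0, 0, 0]
    - [0, 0, -30, 0]
    - [0, 0, -40, 0]
    - [0, 0, -50, 0]
    - [0, 0, -40, 0]
    - [0, 0, 0, 0]
  jaw: 1

```text
time: 7.65
ee_pos: [0.6783, -0.0266, 0.1928]
eef_rot: [2.55, 1.817, 0.015]
contact_force: [0.1, -0.2, 0.5]
grip_width: 0.0392
grasp_force: 47.2
```

Run:
```python
from h import *
go(.48,-.464,.19,-19)
```

```text
turn -0.1 then shift x -478 y -45 z 3 | unturned [-478.  -45.    1.] at [ 0.6783 -0.0266  0.1928] yaw -19.1 q6 0.12
```

step_arm:
  series:
    - [-48, -4, 0, 0]
    - [-48, -4, 0, 0]
    - [-48, -4, 0, 0]
    - [-48, -5, 0, 0]
    - [-48, -5, 0, 0]
    - [-48, -5, 0, 0]
    - [-48, -5, 0, 0]
    - [-48, -5, 0, 0]
    - [-48, -4, 0, 0]
    - [-46, -4, 0, 0]
    - [0, 0, 45, 0]
    - [0, 0, 40, 0]
    - [0, 0, 0, 0]

```text
time: 8.95
ee_pos: [0.4717, -0.4584, 0.0908]
eef_rot: [-2.547, -1.813, -0.0]
contact_force: [0.0, 1.5, -1.7]
grip_width: 0.0396
grasp_force: 47.2
```

step_arm:
  series:
    - [0, 0, 0, 0]
    - [0, 0, 0, 0]
    - [0, 0, 0, 0]
    - [0, 0, -45, 0]
    - [0, 0, -45, 0]
    - [0, 0, 0, 0]
  jaw: -0.4

```text
time: 9.55
ee_pos: [0.4789, -0.4669, 0.2005]
eef_rot: [2.543, 1.813, -0.0]
contact_force: [-1.0, -0.7, 1.7]
grip_width: 0.0599
grasp_force: 0.0
```

Run:
```python
from h import *
o=robot.get_obs(); print(o["time"],o["ee_pos"],o["joint_pos"])
im,K,D,C=look("offcut_3"); save(im,"w2.png")
im,K,D,C=snap("top")
for s,p in place("top",C,"offcut_3"): print(s,p)
go(.480,-.464,.2,0)
go(.666,-.240,.2,0)
```

```text
9.55 [ 0.47890705 -0.46693341  0.20050654] [-9.52967439e-01  4.19577398e-01  1.37435510e+00 -1.30725579e-05
  1.32944564e+00 -6.20634915e-01]
  pos 0.82 [ 0.452 -0.478  0.02 ]
  pos 0.77 [ 0.697  -0.4778 -0.002 ]
  reg 0.88 px [277. 211.] world@30mm [ 473. -487.] [76. 41.] yaw 69.7 rgb [143. 103.  63.]
  reg 0.57 px [495. 129.] world@30mm [ 688. -475.] [80. 51.] yaw 10.9 rgb [ 42. 144.  56.]
0.72 [6.704e-01 1.346e-01 2.000e-04]
0.64 [ 0.4508 -0.4832  0.0249]
0.62 [ 0.6917 -0.475  -0.0019]
0.57 [ 0.6676 -0.2395 -0.0031]
0.54 [0.6686 0.0349 0.0016]
0.52 [ 0.6581 -0.1496 -0.0029]
turn -19.1 then shift x -2 y 5 z -12 | unturned [ -0.   5. -12.] at [ 0.4752 -0.4621  0.1882] yaw -19.1 q6 -0.62
turn -19.1 then shift x 222 y 191 z -12 | unturned [272. 108. -12.] at [ 0.4752 -0.4621  0.1882] yaw -19.1 q6 -0.62
```

step_arm:
  series:
    - [0, 0, 0, -4.5]
    - [0, 0, 0, -4.5]
    - [42, 25, 0, 0]
    - [42, 25, 0, 0]
    - [42, 25, 0, 0]
    - [42, 25, 0, 0]
    - [42, 25, 0, 0]
    - [42, 24, 0, 0]
    - [0, 0, 0, 0]
    - [0, 0, 0, 0]
    - [0, 0, 0, 0]

```text
time: 10.9
ee_pos: [0.6653, -0.2415, 0.1881]
eef_rot: [-2.407, -2.016, 0.002]
contact_force: [-0.8, -0.1, 0.2]
grip_width: 0.0597
grasp_force: 0.0
```

Run:
```python
from h import *
im,K,D,C=look("offcut_3"); save(im,"w3.png")
go(.667,-.240,.024,-10)
```

```text
pos 0.9 [ 0.6679 -0.2366 -0.0027]
  pos 0.68 [ 0.6991 -0.3509  0.0028]
  pos 0.65 [ 0.6592 -0.1439 -0.0014]
  pos 0.48 [ 0.6938 -0.4773 -0.0011]
  reg 0.82 px [250.  92.] world@30mm [ 659. -148.] [68. 36.] yaw 74.1 rgb [124.  72.  32.]
  reg 0.69 px [142. 412.] world@30mm [ 471. -456.] [37. 17.] yaw 33.3 rgb [70. 48. 27.]
  reg 0.68 px [343. 369.] world@30mm [ 702. -434.] [13. 10.] yaw 78.8 rgb [11. 44. 14.]
  reg 0.62 px [285. 184.] world@30mm [ 671. -236.] [70. 41.] yaw 80.4 rgb [48. 25. 13.]
turn -0.2 then shift x 2 y 1 z 165 | unturned [  2.   1. 165.] at [ 0.6655 -0.2422  0.189 ] yaw -10.2 q6 -0.34
```

step_arm:
  series:
    - [4, 2, 40, 0]
    - [0, 0, 45, 0]
    - [0, 0, 45, 0]
    - [0, 0, 35, 0]
    - [0, 0, 0, 0]

```text
time: 11.55
ee_pos: [0.6638, -0.2357, 0.0172]
eef_rot: [-2.4, -2.008, 0.007]
contact_force: [-1.4, 0.1, -0.6]
grip_width: 0.0597
grasp_force: 0.0
```

step_arm:
  series:
    - [0, 0, 0, 0]
    - [0, 0, 0, 0]
    - [0, 0, 0, 0]
    - [0, 0, 0, 0]
    - [0, 0, 0, 0]
    - [0, 0, -30, 0]
    - [0, 0, -45, 0]
    - [0, 0, -45, 0]
    - [0, 0, -45, 0]
    - [0, 0, 0, 0]
    - [0, 0, 0, 0]
  jaw: 1

```text
time: 12.65
ee_pos: [0.6698, -0.2376, 0.1916]
eef_rot: [2.405, 2.016, 0.002]
contact_force: [-0.0, 0.5, -1.7]
grip_width: 0.039
grasp_force: 54.9
```

Run:
```python
from h import *
go(.50,-.435,.19,-10)
```

```text
turn -0.1 then shift x -224 y -133 z 2 | unturned [-224. -133.    1.] at [ 0.6698 -0.2376  0.1916] yaw -10.1 q6 -0.33
```

step_arm:
  series:
    - [-40, -24, 0, 0]
    - [-45, -27, 0, 0]
    - [-45, -27, 0, 0]
    - [-45, -27, 0, 0]
    - [-35, -20, 0, 0]
    - [-14, -8, 0, 0]
    - [0, 0, 40, 0]
    - [0, 0, 30, 0]
    - [0, 0, 10, 0]
    - [0, 0, 0, 0]

```text
time: 13.65
ee_pos: [0.5029, -0.4267, 0.1062]
eef_rot: [-2.403, -2.015, -0.0]
contact_force: [0.0, 0.3, -0.3]
grip_width: 0.0391
grasp_force: 54.8
```

step_arm:
  series:
    - [0, 0, 0, 0]
    - [0, 0, 0, 0]
    - [0, 0, 0, 0]
    - [0, 0, -45, 0]
    - [0, 0, -35, 0]
    - [0, 0, 0, -5]
    - [0, 0, 0, 0]
  jaw: -0.4

```text
time: 14.35
ee_pos: [0.5046, -0.4298, 0.1922]
eef_rot: [2.314, 2.118, -0.0]
contact_force: [-0.9, 0.4, -0.6]
grip_width: 0.0595
grasp_force: 0.0
```

Run:
```python
from h import *
im,K,D,C=look("offcut_3"); save(im,"w4.png")
go(.659,-.147,.19,-15)
```

```text
pos 0.88 [ 6.958e-01 -4.746e-01  1.000e-04]
  pos 0.86 [ 0.4544 -0.479   0.0233]
  reg 0.92 px [472. 224.] world@30mm [ 688. -473.] [77. 56.] yaw 11.3 rgb [ 42. 142.  55.]
  reg 0.82 px [278. 186.] world@30mm [ 506. -423.] [70. 41.] yaw 80.3 rgb [63. 35. 18.]
  reg 0.78 px [245. 259.] world@30mm [ 473. -486.] [79. 40.] yaw 69.8 rgb [196. 144.  87.]
turn 9.8 then shift x 312 y 77 z -2 | unturned [294. 130.  -1.] at [ 0.5034 -0.4284  0.1884] yaw -5.2 q6 -0.8
```

step_arm:
  series:
    - [0, 0, 0, 4.9]
    - [0, 0, 0, 4.9]
    - [40, 10, 0, 0]
    - [48, 12, 0, 0]
    - [48, 12, 0, 0]
    - [48, 12, 0, 0]
    - [48, 12, 0, 0]
    - [48, 11, 0, 0]
    - [26, 6, 0, 0]
    - [6, 2, 0, 0]
    - [0, 0, 40, 0]
    - [0, 0, 45, 0]
    - [0, 0, 40, 0]
    - [0, 0, 25, 0]
    - [0, 0, 12, 0]
    - [0, 0, 5, 0]
    - [0, 0, 0, 0]

```text
time: 16.2
ee_pos: [0.6585, -0.1477, 0.0227]
eef_rot: [2.491, 1.914, 0.0]
contact_force: [-0.5, 0.3, 0.9]
grip_width: 0.0598
grasp_force: 0.0
```

step_arm:
  series:
    - [0, 0, 0, 0]
    - [0, 0, 0, 0]
    - [0, 0, 0, 0]
    - [0, 0, 0, 0]
    - [0, 0, 0, 0]
    - [0, 0, -30, 0]
    - [0, 0, -45, 0]
    - [0, 0, -45, 0]
    - [0, 0, -45, 0]
    - [0, 0, 0, 0]
    - [0, 0, 0, 0]
  jaw: 1

```text
time: 17.3
ee_pos: [0.659, -0.1473, 0.1892]
eef_rot: [2.488, 1.914, 0.003]
contact_force: [-0.4, -0.1, -0.8]
grip_width: 0.0347
grasp_force: 51.1
```

Run:
```python
from h import *
go(.475,-.435,.19,-10)
im,K,D,C=snap("top")
for s,p in place("top",C,"offcut_3"): print(s,p)
```

```text
turn -4.9 then shift x -315 y -131 z -1 | unturned [-325. -104.   -1.] at [ 0.659  -0.1473  0.1892] yaw -14.9 q6 -0.14
0.87 [6.707e-01 1.355e-01 2.000e-04]
0.72 [ 0.4538 -0.4823  0.0263]
0.61 [ 6.913e-01 -4.765e-01  3.000e-04]
0.53 [0.5973 0.4053 0.1366]
0.51 [0.6638 0.0346 0.0008]
0.48 [ 0.5022 -0.4225  0.0046]
0.48 [ 0.6571 -0.1527  0.1591]
0.38 [ 0.694  -0.3522  0.0017]
```

Run:
```python
from h import *
go(.445,-.435,.19,-14.9)
```

```text
turn 0.0 then shift x -333 y -131 z -5 | unturned [-333. -131.   -4.] at [ 0.6572 -0.1466  0.1855] yaw -14.9 q6 -0.14
```

step_arm:
  series:
    - [-40, -16, 0, 0]
    - [-45, -18, 0, 0]
    - [-45, -18, 0, 0]
    - [-45, -18, 0, 0]
    - [-45, -17, 0, 0]
    - [-45, -17, 0, 0]
    - [-40, -16, 0, 0]
    - [-22, -9, 0, 0]
    - [-6, -2, 0, 0]
    - [0, 0, 30, 0]
    - [0, 0, 22, 0]
    - [0, 0, 10, 0]
    - [0, 0, 0, 0]
    - [0, 0, 0, 0]

```text
time: 18.8
ee_pos: [0.4467, -0.4351, 0.1257]
eef_rot: [2.489, 1.916, 0.0]
contact_force: [-0.4, 0.0, 0.1]
grip_width: 0.0347
grasp_force: 51.1
```

step_arm:
  series:
    - [0, 0, 0, 0]
    - [0, 0, 0, 0]
    - [0, 0, 0, 0]
    - [0, 0, -40, 0]
    - [0, 0, -20, 0]
    - [0, 0, 0, -8]
    - [0, 0, 0, -7]
    - [0, 0, 0, 0]
    - [0, 0, 0, 0]
  jaw: -0.4

```text
time: 19.7
ee_pos: [0.4462, -0.4353, 0.1855]
eef_rot: [2.222, 2.22, -0.0]
contact_force: [-0.2, 0.5, -0.5]
grip_width: 0.06
grasp_force: 0.0
```

Run:
```python
from h import *
im,K,D,C=look("offcut_3")
im,K,D,C=snap("top")
for s,p in place("top",C,"offcut_3"): print(s,p)
go(.666,.036,.19,0)
```

```text
pos 0.94 [ 0.4536 -0.4824  0.0239]
  pos 0.84 [ 0.5026 -0.4253  0.0029]
  pos 0.77 [ 0.6948 -0.4729 -0.0017]
  pos 0.71 [ 0.4519 -0.4372  0.002 ]
  reg 0.86 px [346. 185.] world@30mm [ 505. -423.] [69. 47.] yaw 81.5 rgb [65. 36. 19.]
  reg 0.85 px [280. 199.] world@30mm [ 448. -436.] [73. 37.] yaw 73.0 rgb [120.  72.  34.]
  reg 0.78 px [308. 252.] world@30mm [ 472. -487.] [78. 46.] yaw 69.8 rgb [129.  92.  56.]
  reg 0.59 px [523. 237.] world@30mm [ 680. -474.] [76. 55.] yaw 9.8 rgb [ 37. 130.  49.]
  reg 0.29 px [339. 258.] world@30mm [ 495. -490.] [227. 231.] yaw 91.0 rgb [21. 20. 19.]
0.67 [ 0.6727  0.1352 -0.0051]
0.63 [0.665  0.0368 0.0042]
0.6 [ 0.5054 -0.4237  0.0023]
0.55 [ 0.4478 -0.4373  0.0024]
0.5 [ 0.6899 -0.4755 -0.0017]
0.49 [ 0.4512 -0.4794  0.024 ]
turn 0.1 then shift x 471 y 220 z -5 | unturned [471. 220.  -5.] at [ 0.4461 -0.4353  0.1852] yaw 0.1 q6 -0.97
```

step_arm:
  series:
    - [36, 17, 0, 0]
    - [44, 20, 0, 0]
    - [44, 21, 0, 0]
    - [44, 21, 0, 0]
    - [44, 21, 0, 0]
    - [44, 21, 0, 0]
    - [44, 20, 0, 0]
    - [44, 20, 0, 0]
    - [44, 20, 0, 0]
    - [40, 19, 0, 0]
    - [30, 14, 0, 0]
    - [13, 6, 0, 0]
    - [0, 0, 40, 0]
    - [0, 0, 45, 0]
    - [0, 0, 40, 0]
    - [0, 0, 22, 0]
    - [0, 0, 10, 0]
    - [0, 0, 5, 0]
    - [0, 0, 0, 0]

```text
time: 21.85
ee_pos: [0.6658, 0.0357, 0.0241]
eef_rot: [2.219, 2.223, 0.001]
contact_force: [-1.4, 0.3, 0.6]
grip_width: 0.0598
grasp_force: 0.0
```

step_arm:
  series:
    - [0, 0, 0, 0]
    - [0, 0, 0, 0]
    - [0, 0, 0, 0]
    - [0, 0, 0, 0]
    - [0, 0, 0, 0]
    - [0, 0, -30, 0]
    - [0, 0, -45, 0]
    - [0, 0, -45, 0]
    - [0, 0, -45, 0]
    - [0, 0, 0, 0]
    - [0, 0, 0, 0]
  jaw: 1

```text
time: 22.95
ee_pos: [0.6659, 0.0361, 0.1901]
eef_rot: [2.217, 2.222, 0.003]
contact_force: [-1.3, -0.3, -1.3]
grip_width: 0.0349
grasp_force: 50.7
```

Run:
```python
from h import *
go(.515,-.500,.19,0)
```

```text
turn 0.1 then shift x -536 y -151 z 0 | unturned [-536. -152.   -0.] at [0.6659 0.0361 0.1901] yaw 0.1 q6 -0.13
```

step_arm:
  series:
    - [-38, -11, 0, 0]
    - [-46, -13, 0, 0]
    - [-46, -13, 0, 0]
    - [-46, -13, 0, 0]
    - [-46, -13, 0, 0]
    - [-46, -13, 0, 0]
    - [-46, -13, 0, 0]
    - [-46, -13, 0, 0]
    - [-46, -13, 0, 0]
    - [-46, -12, 0, 0]
    - [-40, -11, 0, 0]
    - [-28, -8, 0, 0]
    - [-14, -3, 0, 0]
    - [0, 0, 30, 0]
    - [0, 0, 22, 0]
    - [0, 0, 12, 0]
    - [0, 0, 0, 0]
    - [0, 0, 0, 0]

```text
time: 24.75
ee_pos: [0.5178, -0.4977, 0.1246]
eef_rot: [2.218, 2.225, 0.0]
contact_force: [0.6, -0.4, -0.6]
grip_width: 0.0348
grasp_force: 50.6
```

step_arm:
  series:
    - [0, 0, 0, 0]
    - [0, 0, 0, 0]
    - [0, 0, 0, 0]
    - [0, 0, -40, 0]
    - [0, 0, -20, 0]
    - [0, 0, 0, 0]
    - [0, 0, 0, 0]
  jaw: -0.4

```text
time: 25.45
ee_pos: [0.5174, -0.4984, 0.1848]
eef_rot: [2.218, 2.223, -0.0]
contact_force: [0.1, 0.5, -0.3]
grip_width: 0.0598
grasp_force: 0.0
```

Run:
```python
from h import *
im,K,D,C=look("offcut_3")
im,K,D,C=snap("top")
for s,p in place("top",C,"offcut_1"): print(s,p)
go(.670,.133,.19,-5)
```

```text
pos 0.82 [ 6.945e-01 -4.790e-01  1.000e-04]
  pos 0.81 [ 0.5247 -0.5031  0.024 ]
  pos 0.8 [ 0.4482 -0.4365  0.0008]
  pos 0.63 [ 0.4525 -0.4817  0.023 ]
  reg 0.96 px [222. 186.] world@30mm [ 472. -486.] [75. 41.] yaw 70.4 rgb [182. 138.  83.]
  reg 0.89 px [470. 176.] world@30mm [ 688. -476.] [80. 49.] yaw 10.3 rgb [ 46. 149.  60.]
  reg 0.85 px [302. 205.] world@30mm [ 541. -500.] [37. 78.] yaw 91.4 rgb [132.  94.  57.]
  reg 0.76 px [263. 110.] world@30mm [ 506. -424.] [64. 42.] yaw 81.5 rgb [55. 30. 16.]
0.81 [ 0.5177 -0.5012  0.0259]
0.68 [0.6693 0.1358 0.0008]
0.61 [ 0.4474 -0.4406  0.0009]
0.54 [ 0.4527 -0.4818  0.0243]
0.5 [ 0.6925 -0.4767  0.0007]
0.49 [ 0.5011 -0.4251  0.0033]
turn 5.1 then shift x 642 y 98 z -7 | unturned [630. 155.  -6.] at [ 0.5168 -0.4975  0.1825] yaw 0.1 q6 -0.94
```

step_arm:
  series:
    - [36, 9, 0, 0]
    - [46, 11, 0, 0]
    - [46, 11, 0, 0]
    - [46, 11, 0, 0]
    - [46, 11, 0, 0]
    - [46, 11, 0, 0]
    - [46, 11, 0, 0]
    - [46, 11, 0, 0]
    - [46, 11, 0, 0]
    - [46, 11, 0, 0]
    - [46, 11, 0, 0]
    - [46, 12, 0, 0]
    - [36, 11, 0, 0]
    - [24, 10, 0, 0]
    - [10, 3, 0, 0]
    - [0, 0, 0, 0]
    - [0, 0, 0, 0]

```text
time: 27.4
ee_pos: [0.6706, 0.113, 0.1839]
eef_rot: [-2.22, -2.223, 0.002]
contact_force: [0.5, 0.0, 0.3]
grip_width: 0.0597
grasp_force: 0.0
```

Run:
```python
from h import *
im,K,D,C=look("offcut_1"); save(im,"w5.png")
go(.670,.123,.025,-5)
```

```text
reg 0.86 px [280. 174.] world@30mm [672. 134.] [77. 44.] yaw 83.1 rgb [107.  62.  27.]
turn 5.0 then shift x 10 y -2 z 159 | unturned [ 10.  -1. 159.] at [0.6708 0.1126 0.1843] yaw 0.0 q6 -0.01
```

View pics/w5.png

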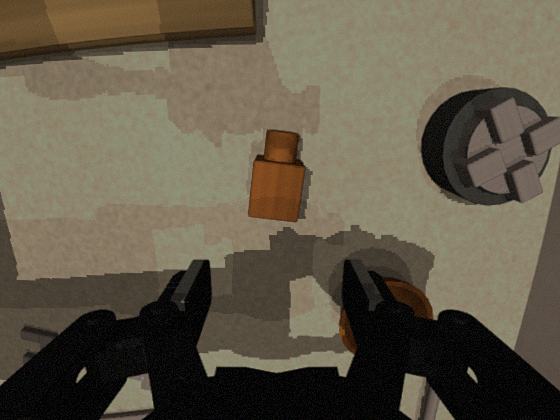

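Wrist view shows offcut_1 at (277,175), stub pointing up/left of the rack side; clear around. Grip its block.

step_arm:
  series:
    - [0, 0, 0, 6.5]
    - [8, 0, 30, 0]
    - [0, 0, 42, 0]
    - [0, 0, 42, 0]
    - [0, 0, 28, 0]
    - [0, 0, 12, 0]
    - [0, 0, 5, 0]
    - [0, 0, 0, 0]
  jaw: -0.5

```text
time: 28.35
ee_pos: [0.6726, 0.1217, 0.0262]
eef_rot: [2.341, 2.093, 0.002]
contact_force: [-0.2, -0.2, 0.1]
grip_width: 0.064
grasp_force: 0.0
```

step_arm:
  series:
    - [0, 0, 0, 0]
    - [0, 0, 0, 0]
    - [0, 0, 0, 0]
    - [0, 0, 0, 0]
    - [0, 0, 0, 0]
    - [0, 0, -30, 0]
    - [0, 0, -45, 0]
    - [0, 0, -45, 0]
    - [0, 0, -45, 0]
    - [0, 0, 0, 0]
    - [0, 0, 0, 0]
  jaw: 1

```text
time: 29.45
ee_pos: [0.6727, 0.1222, 0.1924]
eef_rot: [2.34, 2.093, 0.004]
contact_force: [-0.6, -0.5, -2.2]
grip_width: 0.0411
grasp_force: 51.2
```

Run:
```python
from h import *
go(.478,-.464,.20,-6.5)
```

```text
turn 0.1 then shift x -604 y -127 z -8 | unturned [-604. -128.   -8.] at [0.6727 0.1222 0.1924] yaw -6.4 q6 0.11
```

step_arm:
  series:
    - [-36, -8, 0, 0]
    - [-46, -10, 0, 0]
    - [-46, -10, 0, 0]
    - [-46, -10, 0, 0]
    - [-46, -10, 0, 0]
    - [-46, -10, 0, 0]
    - [-46, -10, 0, 0]
    - [-46, -10, 0, 0]
    - [-46, -10, 0, 0]
    - [-46, -9, 0, 0]
    - [-46, -9, 0, 0]
    - [-46, -9, 0, 0]
    - [-36, -8, 0, 0]
    - [-20, -4, 0, 0]
    - [-7, -1, 0, 0]
    - [0, 0, 35, 0]
    - [0, 0, 28, 0]
    - [0, 0, 12, 0]
    - [0, 0, 0, 0]
    - [0, 0, 0, 0]

```text
time: 31.45
ee_pos: [0.4783, -0.4646, 0.1163]
eef_rot: [2.34, 2.095, 0.0]
contact_force: [-0.2, -1.0, -0.2]
grip_width: 0.0415
grasp_force: 51.1
```

step_arm:
  series:
    - [0, 0, 0, 0]
    - [0, 0, 0, 0]
    - [0, 0, 0, 0]
    - [0, 0, -40, 0]
    - [0, 0, -35, 0]
    - [0, 0, -40, 0]
    - [0, 0, -35, 0]
    - [0, 0, 0, 0]
    - [0, 0, 0, 0]
  jaw: -0.3

```text
time: 32.35
ee_pos: [0.4778, -0.4655, 0.267]
eef_rot: [2.339, 2.092, -0.001]
contact_force: [0.8, 0.4, -1.1]
grip_width: 0.0555
grasp_force: 0.0
```

Run:
```python
from h import *
im,K,D,C=look("offcut_3"); save(im,"w6.png")
im,K,D,C=snap("top")
for n in ["offcut_1","hook_spanner","hook_spanner_eye","open_spanner","open_spanner_eye"]:
  print(n)
  for s,p in place("top",C,n): print(s,p)
go(.45,-.10,.27,-90)
```

```text
pos 0.89 [ 0.4507 -0.4348  0.0027]
  pos 0.87 [ 0.4817 -0.4555  0.0438]
  pos 0.76 [ 0.5053 -0.4244  0.004 ]
  pos 0.72 [ 6.941e-01 -4.777e-01 -6.000e-04]
  pos 0.56 [ 0.5241 -0.5014  0.0254]
  reg 0.98 px [276. 174.] world@30mm [ 479. -464.] [87. 49.] yaw 81.3 rgb [98. 57. 26.]
  reg 0.85 px [299. 136.] world@30mm [ 506. -424.] [65. 39.] yaw 83.7 rgb [58. 31. 15.]
  reg 0.84 px [274. 227.] world@30mm [ 468. -513.] [18. 38.] yaw 163.5 rgb [175. 124.  74.]
  reg 0.81 px [246. 156.] world@30mm [ 448. -437.] [71. 36.] yaw 73.4 rgb [125.  73.  34.]
  reg 0.62 px [334. 204.] world@30mm [ 541. -499.] [39. 79.] yaw 91.5 rgb [122.  88.  52.]
  reg 0.55 px [462. 169.] world@30mm [ 688. -475.] [78. 50.] yaw 10.4 rgb [ 39. 128.  50.]
  reg 0.53 px [267. 177.] world@30mm [ 483. -476.] [210. 210.] yaw 1.2 rgb [18. 16. 16.]
offcut_1
0.77 [ 0.5222 -0.4997  0.0256]
0.66 [ 0.482  -0.4577  0.0435]
0.59 [ 0.6896 -0.4773 -0.0023]
0.51 [ 0.4451 -0.4378  0.0038]
0.39 [ 0.4535 -0.4847  0.025 ]
hook_spanner
0.73 [ 0.4903 -0.1719 -0.0005]
hook_spanner_eye
0.94 [ 0.42   -0.1871  0.0032]
0.19 [ 0.5014 -0.424   0.0051]
open_spanner
0.2 [ 0.4169 -0.1908  0.0053]
open_spanner_eye
0.82 [ 0.539  -0.0987  0.0079]
turn 83.6 then shift x -27 y -365 z -5 | unturned [359. -68.  -5.] at [ 0.4774 -0.4648  0.2647] yaw -6.4 q6 -0.84
```

View pics/w6.png

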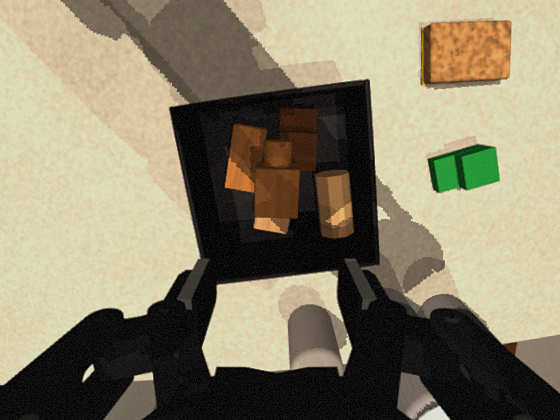

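All five offcuts are in the bin: four on the floor and offcut_1 at (276,180) lying on top, below the rim. The green one at (465,168) is untouched. Next, the spanners, starting with the open one.

step_arm:
  series:
    - [36, -7, 0, 0]
    - [46, -9, 0, 0]
    - [46, -9, 0, 0]
    - [46, -9, 0, 0]
    - [46, -9, 0, 0]
    - [46, -9, 0, 0]
    - [46, -9, 0, 0]
    - [32, -5, 0, 0]
    - [15, -2, 0, 0]
    - [0, 0, 0, 8.3]
    - [0, 0, 0, 8.3]
    - [0, 0, 0, 8.3]
    - [0, 0, 0, 8.3]
    - [0, 0, 0, 8.3]
    - [0, 0, 0, 8.3]
    - [0, 0, 0, 8.3]
    - [0, 0, 0, 8.3]
    - [0, 0, 0, 8.3]
    - [0, 0, 0, 8.3]

```text
time: 34.7
ee_pos: [0.45, -0.1014, 0.2653]
eef_rot: [3.141, 0.007, 0.0]
contact_force: [-0.5, 0.6, 0.9]
grip_width: 0.0554
grasp_force: 0.0
```

step_arm:
  series:
    - [0, 0, 0, 8.3]
    - [0, 0, 0, 0]
    - [0, 0, 0, 0]
    - [0, 0, 0, 0]

```text
time: 35.1
ee_pos: [0.4498, -0.1009, 0.2653]
eef_rot: [3.135, -0.207, 0.0]
contact_force: [0.6, -0.3, -0.7]
grip_width: 0.0559
grasp_force: 0.0
```

Run:
```python
from h import *
P={}
for k in range(3):
    im,K,D,C=snap("wrist")
    for n in ["open_spanner","open_spanner_eye","hook_spanner","hook_spanner_eye"]:
        r=place("wrist",C,n)
        if r: print(n,r[0])
    for n,hh in [("open_spanner",.005),("hook_spanner",.005)]:
        r=robot.trace("wrist",n)
        if r and k==0:
            cs=cv2.findContours(r[0]["region"].astype(np.uint8),cv2.RETR_CCOMP,2)
            for c in cs[0]:
                if len(c)>15:
                    W=ray(c.reshape(-1,2),K,D,C,.01)[:,:2]*1000; q=cv2.minAreaRect(W.astype(np.float32)); print(n,r[0]["score"],len(c),W.mean(0).round(1),q)
save(im,"w7.png")
go(.467,-.088,.20,-98)
```

```text
open_spanner (0.65, array([ 0.4713, -0.0816, -0.0051]))
open_spanner_eye (0.67, array([ 0.5404, -0.1006,  0.0092]))
hook_spanner (0.69, array([ 0.4917, -0.1737,  0.0019]))
hook_spanner_eye (0.61, array([ 0.4167, -0.1827,  0.0051]))
open_spanner 0.72 79 [465.3 -84.4] ((471.60064697265625, -83.65621185302734), (49.73004913330078, 185.83583068847656), 78.643798828125)
open_spanner 0.72 32 [540.8 -97.6] ((541.1160888671875, -97.91354370117188), (26.18794822692871, 26.42482566833496), 36.40684509277344)
hook_spanner 0.9 272 [ 498.1 -177.7] ((489.0967102050781, -179.73776245117188), (192.2677459716797, 59.90616989135742), 1.552748203277588)
hook_spanner 0.9 26 [ 420.1 -186.8] ((419.6623229980469, -185.8225860595703), (23.64015007019043, 23.95138168334961), 82.5896987915039)
open_spanner (0.71, array([ 0.4731, -0.0847, -0.0053]))
open_spanner_eye (0.73, array([ 0.5388, -0.0986,  0.0069]))
hook_spanner (0.56, array([ 0.4919, -0.1731,  0.0011]))
hook_spanner_eye (0.8, array([ 0.4176, -0.1845,  0.0031]))
open_spanner (0.56, array([ 0.4711, -0.0796, -0.0014]))
open_spanner_eye (0.7, array([ 0.5402, -0.0994,  0.005 ]))
hook_spanner (0.92, array([ 0.4919, -0.1743, -0.0011]))
hook_spanner_eye (0.88, array([ 0.4188, -0.1848,  0.0063]))
turn 0.3 then shift x 15 y -15 z 65 | unturned [ 15. -15.  65.] at [ 0.4498 -0.1006  0.2653] yaw -97.7 q6 1.22
```

View pics/w7.png

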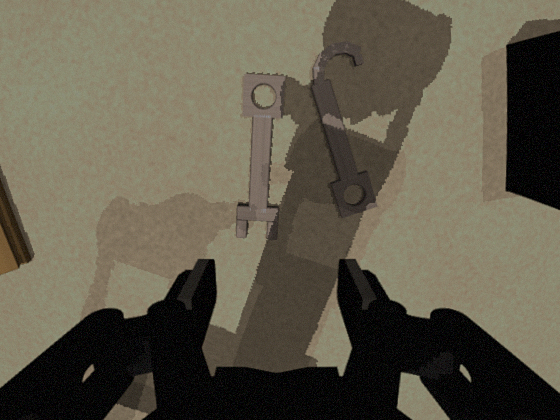

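The open spanner is the one at left, with its eye at (263,96) and square jaw at (257,220). The hook spanner is at right, with its eye at (352,194) and C-hook at (335,55).

Run:
```python
from h import *
go(.4518,-.0807,.0195,-101.4)
```

```text
turn 3.7 then shift x -2 y -20 z 246 | unturned [ -1. -20. 246.] at [ 0.4498 -0.1006  0.2653] yaw -97.7 q6 1.22
```

step_arm:
  series:
    - [0, 0, 0, 3.7]
    - [-2, -20, 0, 0]
    - [0, 0, 40, 0]
    - [0, 0, 45, 0]
    - [0, 0, 45, 0]
    - [0, 0, 45, 0]
    - [0, 0, 35, 0]
    - [0, 0, 20, 0]
    - [0, 0, 10, 0]
    - [0, 0, 4, 0]
    - [0, 0, 2, 0]
    - [0, 0, 0, 0]
    - [0, 0, 0, 0]
  jaw: -0.1

```text
time: 37.45
ee_pos: [0.4527, -0.081, 0.0204]
eef_rot: [3.125, -0.311, 0.003]
contact_force: [0.1, -0.3, 0.3]
grip_width: 0.0475
grasp_force: 0.0
```

step_arm:
  series:
    - [0, 0, 0, 0]
    - [0, 0, 0, 0]
    - [0, 0, 0, 0]
    - [0, 0, 0, 0]
    - [0, 0, 0, 0]
    - [0, 0, 0, 0]
    - [0, 0, -10, 0]
    - [0, 0, -30, 0]
    - [0, 0, -40, 0]
    - [0, 0, -45, 0]
    - [0, 0, -45, 0]
    - [0, 0, -45, 0]
    - [0, 0, -20, 0]
    - [0, 0, 0, 0]
    - [0, 0, 0, 0]
  jaw: 1
  force: 90

```text
time: 38.95
ee_pos: [0.4511, -0.0803, 0.2533]
eef_rot: [-3.126, 0.311, 0.002]
contact_force: [-0.3, 0.2, -3.4]
grip_width: 0.0189
grasp_force: 88.9
```

```bash
cat >> h.py <<'E'
def eye_tool(name,n=4,show=True):
    """eye hole centre in tool frame (mm): network + hole contour at depth of held plate"""
    E=[]
    for k in range(n):
        im,K,D,C=snap("wrist"); T=pose(); 
        r=place("wrist",C,name+"_eye"); 
        if r: E.append((np.linalg.inv(T)@np.r_[r[0][1],1])[:3]*1000)
        if k==0:
            t=robot.trace("wrist",name)
            if t:
                m=t[0]["region"].astype(np.uint8); cs,h=cv2.findContours(m,cv2.RETR_CCOMP,2)
                zt=T[2,3]-0.0195+0.010
                for c,hh in zip(cs,h[0]):
                    W=ray(c.reshape(-1,2),K,D,C,zt); L=((W-T[:3,3])@T[:3,:3])*1000
                    if hh[3]>=0 and len(c)>8: print("hole",cv2.minEnclosingCircle(L[:,:2].astype(np.float32)))
                    elif len(c)>40: print("outer",cv2.minAreaRect(L[:,:2].astype(np.float32)))
    print("eye in tool",np.median(E,0).round(1),np.std(E,0).round(1)); return im
E
python3 - <<'E'
from h import *
im=eye_tool("open_spanner"); save(im,"w8.png")
go(.425,.26,.27,0)
E
```

```text
outer ((31.382648468017578, -1.1012134552001953), (163.66099548339844, 44.537628173828125), 0.05285746231675148)
hole ((90.0005874633789, -0.951569676399231), 12.462871551513672)
eye in tool nan nan
turn 78.6 then shift x -340 y 27 z -16 | unturned [ -93. -329.  -16.] at [ 0.4516 -0.0805  0.2538] yaw -101.4 q6 1.33
  return _methods._mean(a, axis=axis, dtype=dtype,
  ret = ret.dtype.type(ret / rcount)
  ret = _var(a, axis=axis, dtype=dtype, out=out, ddof=ddof,
  arrmean = um.true_divide(arrmean, div, out=arrmean,
  ret = ret.dtype.type(ret / rcount)
```

step_arm:
  series:
    - [7, -34, -2, 0]
    - [9, -44, -2, 0]
    - [9, -44, -2, 0]
    - [9, -44, -2, 0]
    - [9, -44, -2, 0]
    - [9, -44, -2, 0]
    - [9, -44, -2, 0]
    - [7, -44, -2, 0]
    - [4, -28, 0, 0]
    - [2, -12, 0, 0]
    - [0, 0, 0, -8]
    - [0, 0, 0, -8]
    - [0, 0, 0, -8]
    - [0, 0, 0, -8]
    - [0, 0, 0, -8]
    - [0, 0, 0, -8]
    - [0, 0, 0, -8]
    - [0, 0, 0, -8]
    - [0, 0, 0, -8]
    - [0, 0, 0, -8]

```text
time: 41.4
ee_pos: [0.5996, 0.2783, 0.2699]
eef_rot: [2.59, 1.777, -0.002]
contact_force: [-0.4, 0.4, -3.3]
grip_width: 0.0188
grasp_force: 89.1
```

step_arm:
  series:
    - [0, 0, 0, -8]
    - [0, 0, 0, -8]
    - [0, 0, 0, -8]
    - [0, 0, 0, 0]
    - [0, 0, 0, 0]
    - [0, 0, 0, 0]

```text
time: 42.0
ee_pos: [0.5996, 0.279, 0.2702]
eef_rot: [2.173, 2.269, -0.0]
contact_force: [0.7, 0.4, -2.9]
grip_width: 0.0188
grasp_force: 89.1
```

Run:
```python
from h import *
o=robot.get_obs(); print(o["grip_width"],o["grasp_force"])
im=eye_tool("open_spanner",1); save(im,"w8.png")
for cam in ["wrist","wrist","top","top","scene","scene"]:
    im,K,D,C=snap(cam)
    for s,p in sorted(place(cam,C,"peg_0"),key=lambda a:a[1][0]): print(cam,s,p)
go(.599,.315,.25,2.5)
```

```text
0.018819300267416236 89.07244920730591
outer ((31.652633666992188, 0.33843421936035156), (161.4645538330078, 43.61112976074219), 0.34883931279182434)
hole ((89.31304931640625, 0.7083168625831604), 12.480175971984863)
eye in tool nan nan
wrist 0.93 [0.428  0.3968 0.135 ]
wrist 0.86 [0.5961 0.4126 0.1378]
wrist 0.78 [0.4285 0.3964 0.1375]
wrist 0.93 [0.5937 0.4072 0.1406]
top 0.64 [ 0.4892 -0.1727 -0.001 ]
top 0.96 [0.5969 0.4063 0.1347]
top 0.45 [ 0.773   0.0009 -0.0021]
scene 0.8 [0.4268 0.3964 0.1384]
scene 0.97 [0.5096 0.4013 0.1386]
scene 0.86 [0.5934 0.4016 0.1357]
scene 0.67 [ 0.4171 -0.1875  0.0029]
scene 0.87 [0.4254 0.398  0.1393]
scene 0.78 [0.5112 0.4009 0.1383]
scene 0.29 [0.5147 0.3257 0.0051]
scene 0.61 [0.5946 0.4022 0.1382]
turn 0.1 then shift x 36 y 1 z 20 | unturned [36.  1. 20.] at [0.5996 0.2793 0.2703] yaw 2.6 q6 0.21
  return _methods._mean(a, axis=axis, dtype=dtype,
  ret = ret.dtype.type(ret / rcount)
  ret = _var(a, axis=axis, dtype=dtype, out=out, ddof=ddof,
  arrmean = um.true_divide(arrmean, div, out=arrmean,
  ret = ret.dtype.type(ret / rcount)
```

View pics/w8.png

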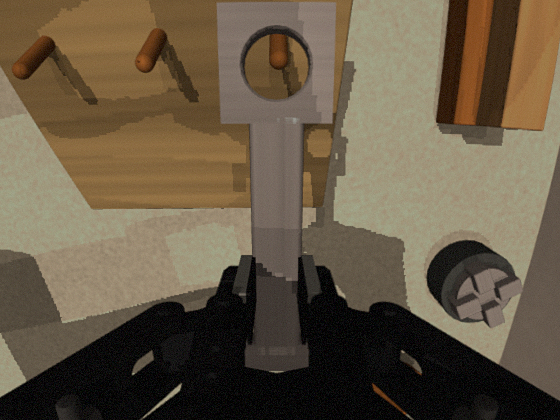

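The held spanner's eye is at (276,63), with peg_2 visible through it, tip near (279,58). The other pegs' tips are at (27,70) and (147,63). I'll check the peg model against those pixels.

Run:
```python
from h import *
im,K,D,C=snap("wrist")
u=np.array([-.044,.999,0]); a=-.574*u+np.array([0,0,.819])
for b in [(.4262,.397,.1378),(.5106,.4005,.1378),(.5948,.4052,.1372)]:
    b=np.array(b); print(proj([b,b+.039*a,b+.045*a],K,D,C).round(0).tolist())
T=pose()
print("eye top/bottom px",proj([(T@np.r_[.0895,0.0,z,1])[:3] for z in (.0095,.0195)],K,D,C).round().tolist())
cr=im[0:130,200:360]; cv2.imwrite("pics/c1.png",cv2.resize(cr,None,fx=4,fy=4,interpolation=cv2.INTER_CUBIC)[:,:,::-1])
```

```text
[[48.0, 44.0], [22.0, 71.0], [18.0, 76.0]]
[[158.0, 39.0], [144.0, 66.0], [142.0, 71.0]]
[[277.0, 36.0], [277.0, 63.0], [277.0, 67.0]]
eye top/bottom px [[274.0, 67.0], [274.0, 70.0]]
```

View pics/c1.png

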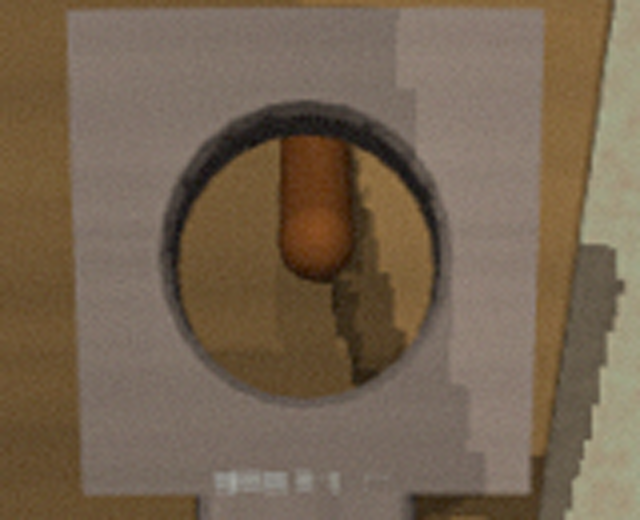

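The peg tip sits at crop (315,240), i.e. (279,60), just above the hole's centre line. The eye's top rim centre is (276,63). So: straight down with about +1.5 mm sideways, then down along the peg's lean.

step_arm:
  series:
    - [0, 1.5, 20, 0]
    - [0, 0, 25, 0]
    - [0, 0, 14, 0]
    - [0, 0, 7, 0]
    - [0, 0, 0, 0]
    - [0, 0, 0, 0]

```text
time: 43.4
ee_pos: [0.6017, 0.2796, 0.2055]
eef_rot: [2.169, 2.271, 0.002]
contact_force: [1.0, -0.4, -3.0]
grip_width: 0.0186
grasp_force: 89.0
```

step_arm:
  series:
    - [3.5, 0, 5, 0]
    - [3.5, 0, 5, 0]
    - [2.8, 0, 4, 0]
    - [2.8, 0, 4, 0]
    - [0, 0, 0, 0]
    - [0, 0, 0, 0]

```text
time: 44.0
ee_pos: [0.6005, 0.292, 0.1861]
eef_rot: [-2.17, -2.272, 0.0]
contact_force: [-0.4, -0.5, -2.1]
grip_width: 0.0186
grasp_force: 89.1
```

Run:
```python
from h import *
print(pose()[:3,3],robot.get_obs()["contact_force"],robot.get_obs()["wrist_torque"])
im,K,D,C=snap("wrist")
cr=im[0:200,180:380]; cv2.imwrite("pics/c2.png",cv2.resize(cr,None,fx=3,fy=3,interpolation=cv2.INTER_CUBIC)[:,:,::-1])
```

```text
[0.60047649 0.29204528 0.18611297] [-0.36800425 -0.54161802 -2.1273217 ] [-0.04520672  0.03979242 -0.0378591 ]
```

View pics/c2.png

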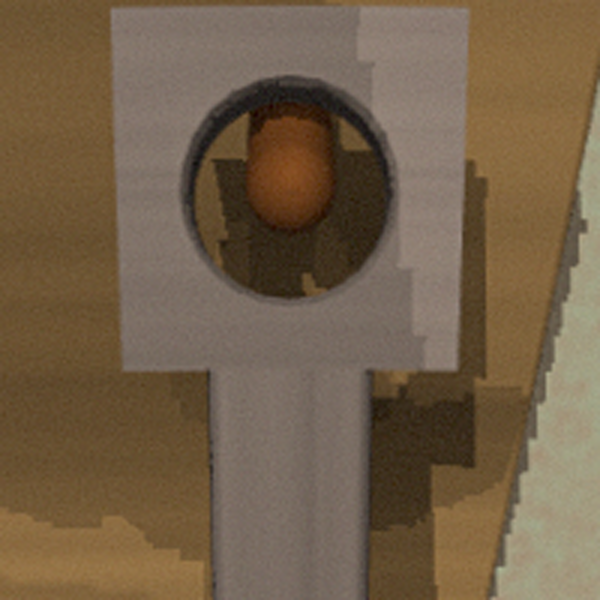

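The peg tip at (277,55) is inside the hole, centred sideways and about 2 mm towards the upper side. I'll shift up-slope slightly and slide on down.

step_arm:
  series:
    - [2, 0, 0, 0]
    - [2.8, 0, 4, 0]
    - [2.8, 0, 4, 0]
    - [2.1, 0, 3, 0]
    - [0, 0, 0, 0]
    - [0, 0, 0, 0]

```text
time: 44.65
ee_pos: [0.6, 0.3017, 0.1751]
eef_rot: [-2.17, -2.272, 0.001]
contact_force: [-0.4, -0.6, -3.0]
grip_width: 0.0185
grasp_force: 89.1
```

step_arm:
  series:
    - [1.4, 0, 2, 0]
    - [1.4, 0, 2, 0]
    - [0, 0, 0, 0]
    - [0, 0, 0, 0]

```text
time: 45.05
ee_pos: [0.5999, 0.3044, 0.1712]
eef_rot: [-2.17, -2.272, 0.0]
contact_force: [0.2, 0.2, -3.0]
grip_width: 0.0185
grasp_force: 89.1
```

Run:
```python
from h import *
print(pose()[:3,3],robot.get_obs()["contact_force"],robot.get_obs()["wrist_torque"])
im,K,D,C=snap("wrist")
cr=im[0:200,180:380]; cv2.imwrite("pics/c3.png",cv2.resize(cr,None,fx=3,fy=3,interpolation=cv2.INTER_CUBIC)[:,:,::-1])
```

```text
[0.59993297 0.30444592 0.17117464] [ 0.16385531  0.21265974 -2.95033267] [-0.07672546  0.0033689   0.02009747]
```

View pics/c3.png

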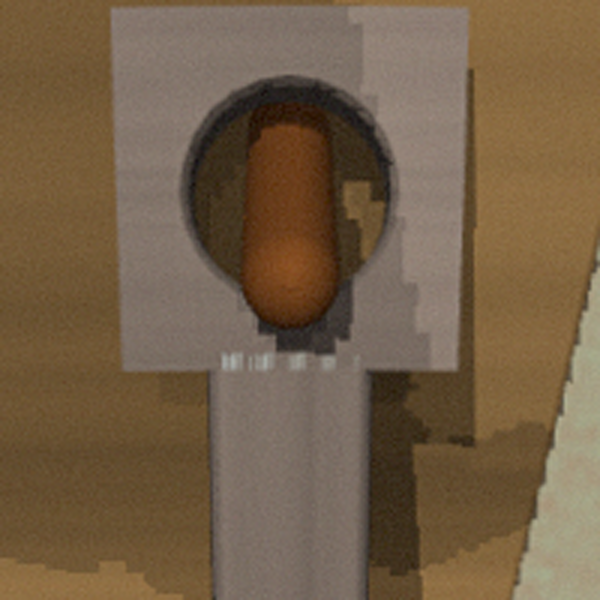

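The peg stands clear through the eye, tip at (277,88). I'll ease down until it touches, then let go.

step_arm:
  series:
    - [1.4, 0, 2, 0]
    - [1.4, 0, 2, 0]
    - [0, 0, 0, 0]
    - [0, 0, 0, 0]

```text
time: 45.5
ee_pos: [0.5999, 0.3073, 0.1674]
eef_rot: [-2.17, -2.272, -0.0]
contact_force: [1.0, -0.4, -1.9]
grip_width: 0.0188
grasp_force: 89.2
```

step_arm:
  series:
    - [0.7, 0, 1, 0]
    - [0.7, 0, 1, 0]
    - [0, 0, 0, 0]
    - [0, 0, 0, 0]

```text
time: 45.9
ee_pos: [0.6001, 0.308, 0.1655]
eef_rot: [2.17, 2.271, -0.001]
contact_force: [-0.3, -5.2, 0.4]
grip_width: 0.0185
grasp_force: 89.4
```

step_arm:
  series:
    - [0, 0, 0, 0]
    - [0, 0, 0, 0]
    - [0, 0, 0, 0]
    - [0, 0, 0, 0]
    - [0, 0, 0, 0]
    - [0, 0, 0, 0]
    - [0, 0, -20, 0]
    - [0, 0, -40, 0]
    - [0, 0, -45, 0]
    - [0, 0, -10, 0]
    - [0, 0, 0, 0]
    - [0, 0, 0, 0]
  jaw: 0

```text
time: 47.1
ee_pos: [0.5993, 0.3085, 0.2787]
eef_rot: [-2.169, -2.271, 0.003]
contact_force: [-0.7, -1.1, 0.7]
grip_width: 0.0425
grasp_force: 0.0
```

Run:
```python
from h import *
for cam in ["wrist","scene"]:
    im,K,D,C=snap(cam)
    for n in ["open_spanner","open_spanner_eye"]: print(cam,n,place(cam,C,n)[:2])
    if cam=="wrist": save(im,"w9.png")
go(.45,-.20,.27,78)
```

```text
wrist open_spanner [(0.73, array([0.6033, 0.3383, 0.085 ]))]
wrist open_spanner_eye [(0.63, array([0.599 , 0.3945, 0.1394]))]
scene open_spanner [(0.84, array([0.5975, 0.3364, 0.0924]))]
scene open_spanner_eye [(0.78, array([0.5956, 0.3967, 0.1415]))]
turn -75.4 then shift x 40 y -528 z 9 | unturned [-501. -172.   10.] at [0.5993 0.3085 0.2788] yaw 2.6 q6 0.25
```

View pics/w9.png

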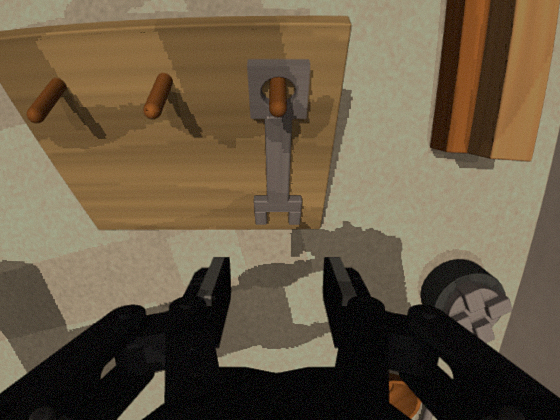

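The open spanner hangs on peg_2 through its eye at (278,92), lying flat down the board to its jaw at (278,210). Next, the hook spanner.

step_arm:
  series:
    - [-36, -10, 0, 0]
    - [-46, -13, 0, 0]
    - [-46, -13, 0, 0]
    - [-46, -13, 0, 0]
    - [-46, -13, 0, 0]
    - [-46, -13, 0, 0]
    - [-46, -13, 0, 0]
    - [-46, -13, 0, 0]
    - [-46, -12, 0, 0]
    - [-40, -10, 0, 0]
    - [-24, -6, 0, 0]
    - [-10, -2, 0, 0]
    - [0, 0, 0, -8.1]
    - [0, 0, 0, -8.1]
    - [0, 0, 0, -8.1]
    - [0, 0, 0, -8.1]
    - [0, 0, 0, -8.1]
    - [0, 0, 0, -8.1]
    - [0, 0, 0, -8.1]
    - [0, 0, 0, -8.1]

```text
time: 49.4
ee_pos: [0.4911, -0.1737, 0.28]
eef_rot: [-0.604, -3.083, -0.001]
contact_force: [-0.3, -0.1, 0.6]
grip_width: 0.0429
grasp_force: 0.0
```

step_arm:
  series:
    - [0, 0, 0, -8.1]
    - [0, 0, 0, -8.1]
    - [0, 0, 0, -8.1]
    - [0, 0, 0, -8.1]
    - [0, 0, 0, 0]
    - [0, 0, 0, 0]
    - [0, 0, 0, 0]

```text
time: 50.1
ee_pos: [0.4909, -0.1745, 0.2802]
eef_rot: [0.266, -3.13, -0.0]
contact_force: [-0.5, 0.0, -0.1]
grip_width: 0.0427
grasp_force: 0.0
```

Run:
```python
from h import *
im,K,D,C=snap("wrist"); save(im,"w10.png")
for n in ["hook_spanner","hook_spanner_eye"]: print(n,place("wrist",C,n)[:2])
m=robot.trace("wrist","hook_spanner")[0]["region"].astype(np.uint8)
cs,h=cv2.findContours(m,cv2.RETR_CCOMP,2)
for c,hh in zip(cs,h[0]):
    if hh[3]>=0 and len(c)>8: print("hole",cv2.minEnclosingCircle((ray(c.reshape(-1,2),K,D,C,.01)[:,:2]*1000).astype(np.float32)))
ys,xs=np.nonzero(m); W=ray(np.c_[xs,ys],K,D,C,.01)[:,:2]*1000
e=np.array([419.8,-186]); r=np.linalg.norm(W-e,axis=1)
for lo,hi in [(30,50),(50,70),(70,90),(90,115)]: print(lo,W[(r>lo)&(r<hi)].mean(0).round(1))
go(.505,-.171,.0195,100)
```

```text
hook_spanner [(0.8, array([ 0.4898, -0.1738,  0.0038]))]
hook_spanner_eye []
hole ((418.67327880859375, -187.05955505371094), 13.459986686706543)
30 [ 457.1 -178.7]
50 [ 478.1 -173.9]
70 [ 498.  -169.8]
90 [ 520.2 -165. ]
turn -0.2 then shift x -15 y 1 z 261 | unturned [-15.   1. 261.] at [ 0.4908 -0.1748  0.2803] yaw 99.8 q6 -2.32
```

step_arm:
  series:
    - [0, 0, 0, -2.4]
    - [-16, 3.5, 0, 0]
    - [0, 0, 40, 0]
    - [0, 0, 45, 0]
    - [0, 0, 45, 0]
    - [0, 0, 45, 0]
    - [0, 0, 40, 0]
    - [0, 0, 24, 0]
    - [0, 0, 12, 0]
    - [0, 0, 6, 0]
    - [0, 0, 3, 0]
    - [0, 0, 0, 0]
    - [0, 0, 0, 0]
  jaw: -0.05

```text
time: 51.6
ee_pos: [0.5067, -0.1686, 0.0216]
eef_rot: [-0.334, 3.122, -0.002]
contact_force: [-0.6, -0.9, -0.4]
grip_width: 0.0447
grasp_force: 0.0
```

step_arm:
  series:
    - [0, 0, 0, 0]
    - [0, 0, 0, 0]
    - [0, 0, 0, 0]
    - [0, 0, 0, 0]
    - [0, 0, 0, 0]
    - [0, 0, 0, 0]
    - [0, 0, -10, 0]
    - [0, 0, -30, 0]
    - [0, 0, -40, 0]
    - [0, 0, -45, 0]
    - [0, 0, -45, 0]
    - [0, 0, -45, 0]
    - [0, 0, -30, 0]
    - [0, 0, -5, 0]
    - [0, 0, 0, 0]
    - [0, 0, 0, 0]
  jaw: 1
  force: 90

```text
time: 53.2
ee_pos: [0.5046, -0.1673, 0.2676]
eef_rot: [0.334, -3.12, -0.004]
contact_force: [-0.3, 0.1, -3.3]
grip_width: 0.0185
grasp_force: 88.7
```

Run:
```python
from h import *
im=eye_tool("hook_spanner",1); save(im,"w11.png")
go(.4305,.279,.27,2.5)
```

```text
outer ((29.679645538330078, 0.1736621856689453), (163.9483642578125, 43.76741409301758), 0.4397262930870056)
hole ((88.48420715332031, 0.843874454498291), 12.330132484436035)
eye in tool [ 113.3 -295.7  242.2] [0. 0. 0.]
turn -80.3 then shift x -449 y 55 z -2 | unturned [-22. 452.  -1.] at [ 0.5047 -0.1675  0.2678] yaw 102.2 q6 -2.33
```

step_arm:
  series:
    - [-2, 36, 0, 0]
    - [-2, 46, 0, 0]
    - [-2, 46, 0, 0]
    - [-2, 46, 0, 0]
    - [-2, 46, 0, 0]
    - [-2, 46, 0, 0]
    - [-2, 46, 0, 0]
    - [-2, 46, 0, 0]
    - [-2, 46, 0, 0]
    - [-2, 30, 0, 0]
    - [-2, 18, 0, 0]
    - [0, 0, 0, 8.3]
    - [0, 0, 0, 8.3]
    - [0, 0, 0, 8.3]
    - [0, 0, 0, 8.3]
    - [0, 0, 0, 8.3]
    - [0, 0, 0, 8.3]
    - [0, 0, 0, 8.3]
    - [0, 0, 0, 8.3]
    - [0, 0, 0, 8.3]

```text
time: 55.35
ee_pos: [0.4309, 0.2781, 0.2688]
eef_rot: [-1.636, -2.68, 0.003]
contact_force: [0.7, -0.1, -2.7]
grip_width: 0.0184
grasp_force: 88.9
```

step_arm:
  series:
    - [0, 0, 0, 8.3]
    - [0, 0, 0, 8.3]
    - [0, 0, 0, 8.3]
    - [0, 0, 0, 0]
    - [0, 0, 0, 0]
    - [0, 0, 0, 0]

```text
time: 55.95
ee_pos: [0.4313, 0.2783, 0.2698]
eef_rot: [-2.167, -2.274, 0.001]
contact_force: [0.2, -0.6, -3.0]
grip_width: 0.0185
grasp_force: 88.9
```

Run:
```python
from h import *
o=robot.get_obs(); print(o["grip_width"],o["grasp_force"])
im=eye_tool("hook_spanner",1)
im,K,D,C=snap("wrist")
for s,p in place("wrist",C,"peg_0"): print(s,p)
u=np.array([-.044,.999,0]); a=-.574*u+np.array([0,0,.819]); T=pose()
for b in [(.4262,.397,.1378),(.596,.4066,.1372)]:
    b=np.array(b); print("peg px base,cap,end",proj([b,b+.039*a,b+.045*a],K,D,C).round(1).tolist())
print("eye top/bot px",proj([(T@np.r_[.0902,.0006,z,1])[:3] for z in (.0105,.0205)],K,D,C).round(1).tolist())
go(.4262,.28,.27,2.5)
cr=im[0:150,180:380]; cv2.imwrite("pics/c4.png",cv2.resize(cr,None,fx=4,fy=4,interpolation=cv2.INTER_CUBIC)[:,:,::-1])
```

```text
0.018469154700289904 88.9235258102417
outer ((31.420547485351562, 0.47342681884765625), (163.184814453125, 43.242069244384766), 0.4092244505882263)
hole ((90.10208129882812, 0.9319278001785278), 12.346372604370117)
eye in tool nan nan
0.98 [0.5113 0.4011 0.1425]
0.95 [0.4289 0.395  0.1373]
0.64 [0.5948 0.4093 0.1379]
peg px base,cap,end [[275.7, 46.5], [275.5, 74.5], [275.5, 79.4]]
peg px base,cap,end [[504.9, 51.3], [530.2, 79.1], [534.5, 84.0]]
eye top/bot px [[276.1, 65.5], [276.1, 68.8]]
turn 0.2 then shift x 2 y -5 z 0 | unturned [ 2. -5.  0.] at [0.4315 0.2784 0.2703] yaw 2.7 q6 0.29
  return _methods._mean(a, axis=axis, dtype=dtype,
  ret = ret.dtype.type(ret / rcount)
  ret = _var(a, axis=axis, dtype=dtype, out=out, ddof=ddof,
  arrmean = um.true_divide(arrmean, div, out=arrmean,
  ret = ret.dtype.type(ret / rcount)
```

View pics/c4.png

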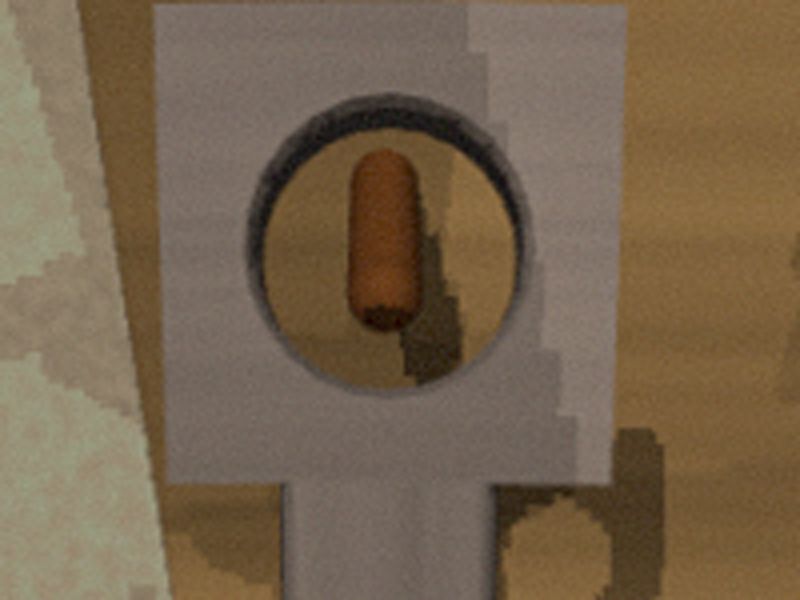

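The whole of peg_0 shows in the eye, with its end at crop (385,320) and the hole's centre at (389,245). It is sideways aligned; the eye needs to go about 6 mm down-slope before it is lowered.

step_arm:
  series:
    - [-6, 0, 15, 0]
    - [0, 0, 24, 0]
    - [0, 0, 16, 0]
    - [0, 0, 8, 0]
    - [0, 0, 2, 0]
    - [0, 0, 0, 0]
    - [0, 0, 0, 0]

```text
time: 56.9
ee_pos: [0.4324, 0.2725, 0.2063]
eef_rot: [2.169, 2.271, 0.003]
contact_force: [1.1, 0.6, -3.8]
grip_width: 0.0182
grasp_force: 88.9
```

step_arm:
  series:
    - [3.5, 0, 5, 0]
    - [3.5, 0, 5, 0]
    - [2.8, 0, 4, 0]
    - [2.8, 0, 4, 0]
    - [0, 0, 0, 0]
    - [0, 0, 0, 0]

```text
time: 57.5
ee_pos: [0.4311, 0.285, 0.1871]
eef_rot: [-2.17, -2.272, 0.001]
contact_force: [0.6, 0.8, -2.0]
grip_width: 0.0183
grasp_force: 88.9
```

Run:
```python
from h import *
print(pose()[:3,3],robot.get_obs()["contact_force"],robot.get_obs()["wrist_torque"])
im,K,D,C=snap("wrist")
cr=im[0:200,180:380]; cv2.imwrite("pics/c5.png",cv2.resize(cr,None,fx=3,fy=3,interpolation=cv2.INTER_CUBIC)[:,:,::-1])
```

```text
[0.43109858 0.28502064 0.18713621] [ 0.58474764  0.84981966 -1.99349221] [-0.04739457 -0.06964101  0.05168264]
```

View pics/c5.png

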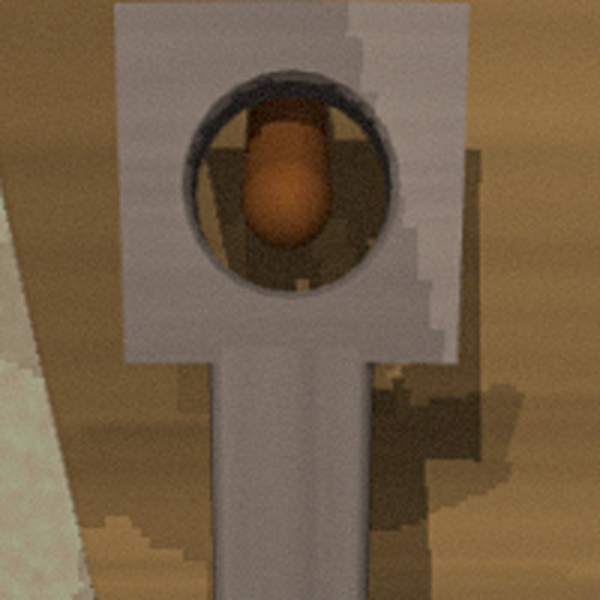

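The peg tip at (276,63) sits at the middle of the eye. I'll slide down along the peg.

step_arm:
  series:
    - [2.8, 0, 4, 0]
    - [2.8, 0, 4, 0]
    - [2.1, 0, 3, 0]
    - [1.4, 0, 2, 0]
    - [1.4, 0, 2, 0]
    - [0, 0, 0, 0]
    - [0, 0, 0, 0]

```text
time: 58.25
ee_pos: [0.4308, 0.2955, 0.1723]
eef_rot: [2.17, 2.272, -0.0]
contact_force: [0.1, 0.6, -2.5]
grip_width: 0.0181
grasp_force: 88.9
```

step_arm:
  series:
    - [1.4, 0, 2, 0]
    - [1.4, 0, 2, 0]
    - [0.7, 0, 1, 0]
    - [0, 0, 0, 0]
    - [0, 0, 0, 0]
    - [0, 0, 0, 0]

```text
time: 58.85
ee_pos: [0.4307, 0.2986, 0.1674]
eef_rot: [2.17, 2.271, -0.0]
contact_force: [-0.7, -3.3, -1.1]
grip_width: 0.0187
grasp_force: 89.2
```

Light contact with the board, so release and rise.

step_arm:
  series:
    - [0, 0, 0, 0]
    - [0, 0, 0, 0]
    - [0, 0, 0, 0]
    - [0, 0, 0, 0]
    - [0, 0, 0, 0]
    - [0, 0, 0, 0]
    - [0, 0, -20, 0]
    - [0, 0, -40, 0]
    - [0, 0, -45, 0]
    - [0, 0, -10, 0]
    - [0, 0, 0, 0]
    - [0, 0, 0, 0]
  jaw: 0

```text
time: 60.05
ee_pos: [0.43, 0.2987, 0.2808]
eef_rot: [-2.169, -2.271, 0.003]
contact_force: [-0.1, -0.5, -0.9]
grip_width: 0.0426
grasp_force: 0.0
```

Run:
```python
from h import *
im,K,D,C=snap("wrist"); save(im,"w12.png")
for cam in ["wrist","scene"]:
    im,K,D,C=snap(cam)
    for n in ["hook_spanner","hook_spanner_eye","open_spanner","open_spanner_eye"]: print(cam,n,place(cam,C,n)[:2])
im,K,D,C=snap("top")
for n in ["offcut_0","bowl","wax_tin","sanding_block"]: print(n,[(s,p.tolist()) for s,p in place("top",C,n)])
```

```text
wrist hook_spanner [(0.66, array([0.4324, 0.3289, 0.0908]))]
wrist hook_spanner_eye [(0.8, array([0.4288, 0.3928, 0.1367]))]
wrist open_spanner [(0.86, array([0.6044, 0.3396, 0.0852]))]
wrist open_spanner_eye [(0.56, array([0.5968, 0.3962, 0.1367]))]
scene hook_spanner [(0.74, array([0.4321, 0.3276, 0.0911]))]
scene hook_spanner_eye [(0.83, array([0.4245, 0.3884, 0.1381])), (0.29, array([ 0.4768, -0.4572,  0.0477]))]
scene open_spanner [(0.74, array([0.5946, 0.3344, 0.0915]))]
scene open_spanner_eye [(0.91, array([0.5911, 0.3947, 0.1429]))]
offcut_0 [(0.74, [0.6919, -0.4778, 0.0001]), (0.73, [0.421, 0.4016, 0.1382]), (0.64, [0.5201, -0.5058, 0.0241]), (0.58, [0.4814, -0.4518, 0.0395]), (0.53, [0.4454, -0.4358, 0.0011]), (0.5, [0.5053, -0.4241, 0.0023]), (0.39, [0.4533, -0.4843, 0.0246])]
bowl [(0.64, [0.7695, -0.0024, 0.0024])]
wax_tin []
sanding_block [(0.64, [0.6936, -0.3525, -0.0007]), (0.26, [0.7717, -0.0006, -0.0001])]
```

View pics/w12.png

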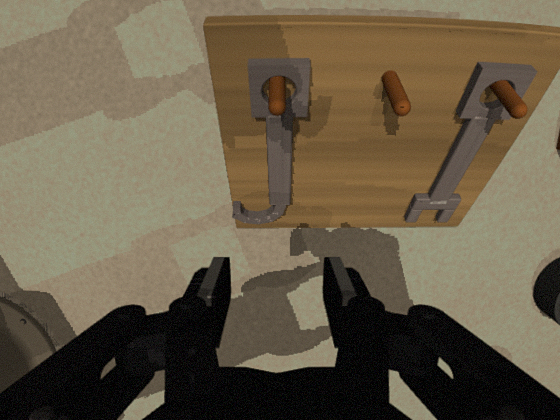

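Both spanners lie flat on the board: the hook spanner on peg_0, with its eye at (278,90), and the open spanner on peg_2, with its eye at (497,92). The bin holds all five offcuts, and the gripper is clear. Handing in.

```bash
python3 -c "
from bench import robot
print(robot.hand_in())"
```

```text
the job is handed in; nothing more can be done
None
```

I handed in the job at about 60 s: all five offcuts are in the bin, and the two spanners present hang flat on the rack (open on peg_2, hook on peg_0). I touched nothing else; the last top view placed the bowl and sanding block where they were but did not pick out the wax tin. The hand-in returned no verdict.

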